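# Linchpin the tie bar of the lantern-panel stand

### The arm

A 6-joint arm with a two-finger parallel gripper is mounted at the origin on the work surface. World frame = base frame: x ahead of the robot, y to its left, z up, the work surface at z = 0. Lengths are in mm, angles in rad, forces in N, time in s.
With the tool pointing down it reaches from about 275 to 825 mm from the base axis. Payload 5.2 kg.
Tool frame: the origin (TCP) lies on the centre line of the jaws, within the pads' length; the fingertips stand 19 mm ahead of it and the grasp point (between the pads) is the TCP; z points along the fingers, y is the line along which they close (so a half turn about z gives the same grasp; the last joint's range is limited). The gripper opens to 93 mm and grips with 3 to 60 N. Pads are 15 mm wide; open, the fingers measure 128 mm over their backs; the gripper's body (75 mm by 188 mm) begins 65 mm behind the grasp point.
Start: joints at [-1.348, 0.259, 1.535, -0, 1.348, -0.203], TCP at [227.198, -500.885, 237.653] pointing down, gripper open.
Joint ranges: [-3.14, 3.14], [-0.91, 2.08], [0.19, 2.58], [-1.22, 4.36], [0.22, 2.71], [-3.12, 3.12]. Speed limits (rad/s): [2.57, 2.57, 3.14, 3.14, 3.14, 3.14].

### API

Orientations are given as a unit quaternion [x, y, z, w].
In Python, from rig import sense, camera, finish_job, boxes_of, masks_of gives the robot as it stands. The module is installed in compiled form; this text tells all that it offers.
- The arm moves only by the shell command python3 -m crank 'ROWS' [OPENING] [FORCE]. ROWS is JSON, a list of rows, each a list of 2 entries, a list of its own where there are three numbers: the shift along the tool's x, y, z in cm, then the turn, a rotation vector about the tool's x, y, z in rad. In form: [[[x, y, z], [ax, ay, az]], ...]. A call has exactly 5 rows; each row shifts and turns the commanded pose from where the row before left it, along the tool's axes as they then stand; what a row does not reach is not made up. A row lasts 1/8 s, in which the tool goes at most 62.5 mm and 10.7 degrees, less where a joint would pass 70% of its speed; a pose out of reach is approached as far as the arm can. A call is refused whole if a number of a shift passes 6.25 or a number of a turn 0.188, either way. A call with a gripper value outside its range is refused whole. OPENING is the closure in counts, from 0 (fully open) to 255 (shut), set as the call begins (- or left out, the last holds). The fingers move at their own pace and stop on an object; FORCE is the grip in N (left out, the last holds). Time passes only in rows, so rows that do not move let the fingers close, or fill a call up. It gives the time, the measured TCP pose, the force, the opening and the grip force at its end, in the units of the state.
- sense(): the state, without advancing time (a new reading comes with each control period).
- camera(name): name is "side" or "top"; returns a dict with "image" (384x512x3 uint8, blue, green, red), "depth" (384x512 float32, mm along the optical axis (not along the pixel's ray), 0 where there is no reading), "mtx" (3x3 intrinsics, pixels), "D" ([k1, k2, p1, p2, k3] as OpenCV has them; the pictures are not rectified), "R" (3x3) and "t" (3): a world point X has camera coordinates R X + t. Camera axes: x right, y down, z forward; pixel columns grow to the right and rows downward; lengths in mm; the calibration is good to about 2 mm. A picture is of the moment at which its call begins.
- finish_job(): hands the job in; it is judged then, once.
Trained networks look in a picture, given as the dict that the camera call returned (one of the last four; its "shot" number tells which), for a name from the list of things; names that differ only in an ending like _2 or _b are one class to them, and where a whole thing is asked for, a point or a joint stands for the part that bears it (a point fixed in the world has none). Each returns a list of dicts, best first, with "confidence" (0 to 1); they miss things now and then, are a little off and sometimes report something else, mostly with a low value. They report only what shows in the picture. A call takes as long as a camera call.
- boxes_of(picture, thing): "centre" ([x, y, z] in mm, in world coordinates, good to about 4 mm: the middle of the surface that is visible of it).
- masks_of(picture, thing): "region" (384x512 bool, what is visible of it).
The state is a dict: "time_s": time; "q": joint angles; "joint_vel": joint speeds; "effort": joint torques, N m; "tool_pos": TCP position; "tool_rot": TCP orientation; "ft_force": force on the tool from outside, world axes, zero at the start; "moment": the same for the moment, N m; "finger_gap": finger opening in mm; "finger_force": force on a finger pad.
Only numpy, scipy, OpenCV 4.12 (cv2) and the standard library are available. Lean on these libraries where they do the work, as an engineer would, in place of code of your own. Each camera call takes 0.05 s, during which the arm holds its last target. There are 200 camera calls.

### The job

The stand of lantern panels is to be carried away, so lock its tie bar. Take the linchpin out of its wooden block with its wire ring still open and pointing out past the bar's free end, feel gently for the hole in the projecting end of the bar and push the pin straight through until its shoulder sits on the bar, then swing the ring down over the end of the bar until it hangs straight down around it, and let go. Use a light hand, never pressing the pin or ring against the stand with more than 30 N, and leave the awl, the corner post and the loose panel lying where they are.

Things in the scene. Friction and masses are not known exactly. Their poses are not given: they have to be found in the camera images.
- stand: Fixed wooden stand, base 110 x 174 mm, five upright slots holding two pierced brass panels and a glass pane (97 mm high), end cheeks 50 mm wide, 138 mm high, 12 mm thick at y = +81 and -81 mm. Origin: centre of its underside; z up. A brass tie bar runs along y over the panels, through both cheeks, and sticks out on the -y side.
- bar_mid (a point): Point of the stand (0, 0, 110 mm) on the tie bar's axis. Bar: flat-sided, 22 mm wide (x), z = 100 to 120 mm. Near its free end (-y) one vertical through hole, 9.5 mm, mouth chamfered 1.5 mm, at x = 0, 16 mm from the free end. The bar is stiff but stands drawn in or out by an unknown amount that is in no reading: feel for the hole.
- bar_top (a point): Point of the stand (0, -124, 120 mm), axes as the stand's: on the bar's centreline at its top face, middle of the range where the hole can lie. The hole itself is up to 8 mm off it, either way along y; it does not follow the hole. The cheek's outer face is 37 mm away towards +y.
- block: Fixed wooden block 40 x 40 x 55 mm (z), origin at the centre of its underside, with an upright hole of 11.5 mm, 45 mm deep, in the middle of its top, in which the linchpin stands at the start.
- pin: Loose steel linchpin, 70 to 110 g. Origin on its axis at the shoulder's underside; z up. Shank 8 mm thick, down to z = -34 mm, last 4 mm tapered. Shoulder 16 mm across, z = 0 to 11. Above it a flat grip tab 10 mm thick (x), 24 wide (y), z = 11 to 42 mm: pinch across x from above, fingertips above the ring wire. Home when its origin is level with the bar's top face.
- ring (a joint): Angle of the wire ring on its hinge (along pin x, at pin z = 6 mm): 0 when it sticks out level to the pin's -y, growing as it swings down, pi/2 when it hangs straight down along the shank; stops at -0.5 and 1.6. Starts near level. Stiff (0.04 N m: 1 to 2 N at the ring), stays where left.
- ring_tip (a point): Middle of the ring's cross wire, 46 mm from the hinge. Ring: loop of 4 mm wire, its side wires at pin x = +22 and -22 mm from 8 to 36 mm from the hinge. Closed, it goes round the bar on both sides, cross wire below the pin's end. Fingers set 26 to 40 mm apart can straddle the bar and push both side wires.
- awl: Bystander: bone-handled awl lying on the counter, 150 mm long along x, origin below the joint of handle and blade, 22 mm thick.
- corner_post: Bystander: brass angle strip lying on the counter, 130 mm long along x, 22 x 22 mm, origin at the centre of its underside.
- spare_panel: Bystander: pierced brass panel lying flat, 100 x 80 x 4 mm, origin at the centre of its underside.

How it is judged:
By the outcome, as a careful person would: the job done as asked, in the order asked, and still so for the second after the job is handed in, with the robot touching nothing.
It also fails if it takes over 64 s, if anything falls off the work surface, if the arm or the gripper's body presses on something with over 40 N, if the wrist force passes 120 N, or if a joint passes its speed limit or range.

## Working session

There is one attempt and no reset: what is moved stays moved. The work goes in short steps, Python scripts to look and compute and a shell command to move; the robot and the scene stay as the last step left them, time stands still between calls to the robot, and variables do not carry over. Pictures are saved under pics/ and viewed, at most 10 in all, crops included, and the job is handed in when it is done.

```bash
mkdir -p pics; cat > h.py <<'E'
import numpy as np, cv2
from rig import *
from scipy.spatial.transform import Rotation as Ro
def cloud(p, m):
    v,u=np.nonzero(m&(p["depth"]>0)); z=p["depth"][v,u].astype(float)
    n=cv2.undistortPoints(np.c_[u,v].astype(float)[:,None],p["mtx"],p["D"])[:,0]
    return (np.c_[n*z[:,None],z]-p["t"])@p["R"]
def st():
    s=sense(); print(s["time_s"],np.round(s["tool_pos"],2),np.round(Ro.from_quat(s["tool_rot"]).as_matrix(),3).tolist(),np.round(s["ft_force"],2),s["finger_gap"],s["finger_force"]); return s
E
python3 - <<'E'
from h import *
st()
for c in("side","top"):
    p=camera(c); cv2.imwrite(f"pics/{c}0.png",p["image"]); np.savez(f"{c}0.npz",**{k:p[k] for k in("depth","mtx","D","R","t","image")})
    print(c,"campos",np.round(-p["R"].T@p["t"]))
    for n in("stand","block","pin","ring","awl","corner_post","spare_panel"):
        b=boxes_of(p,n)[:1]; m=masks_of(p,n)[:1]
        if b: print(n,np.round(b[0]["centre"]),round(b[0]["confidence"],2))
        if m:
            X=cloud(p,m[0]["region"]); np.save(f"{c}_{n}.npy",X); np.save(f"{c}_{n}_m.npy",m[0]["region"])
            if len(X): 
                v,u=np.nonzero(m[0]["region"])
                print("  m",len(X),np.round(np.percentile(X,[2,50,98],axis=0)).tolist(),u.min(),u.max(),v.min(),v.max())
E
```

```text
0.0 [ 227.07 -500.39  236.85] [[0.911, 0.413, -0.0], [0.413, -0.911, 0.002], [0.0, -0.002, -1.0]] [ 0.01 -0.49 -0.41] 93.0192108223904 0.0
side campos [ 502. -848.  857.]
stand [547. 122.  78.] 0.66
  m 2595 [[479.0, 34.0, 3.0], [545.0, 122.0, 75.0], [602.0, 249.0, 137.0]] 215 263 107 185
block [ 580. -267.   48.] 0.81
  m 436 [[560.0, -283.0, 2.0], [578.0, -272.0, 53.0], [603.0, -235.0, 63.0]] 263 282 261 292
pin [ 578. -266.   64.] 0.73
  m 141 [[558.0, -301.0, 55.0], [579.0, -267.0, 79.0], [589.0, -248.0, 100.0]] 263 277 254 286
ring [ 580. -284.   66.] 0.42
  m 6 [[557.0, -272.0, 62.0], [558.0, -268.0, 63.0], [560.0, -266.0, 64.0]] 262 263 271 274
awl [754. -98.  19.] 0.52
  m 225 [[717.0, -108.0, -1.0], [752.0, -99.0, 16.0], [788.0, -72.0, 22.0]] 318 346 215 227
corner_post [370. -76.  10.] 0.88
  m 322 [[311.0, -94.0, 2.0], [367.0, -77.0, 13.0], [428.0, -59.0, 24.0]] 153 203 220 239
spare_panel [ 746. -309.    1.] 0.57
  m 1286 [[695.0, -353.0, -2.0], [746.0, -314.0, 3.0], [795.0, -272.0, 6.0]] 323 377 278 316
top campos [ 430.  -64. 1171.]
stand [543. 168.  61.] 0.76
  m 3680 [[483.0, 51.0, 13.0], [543.0, 167.0, 61.0], [606.0, 266.0, 140.0]] 115 223 188 248
block [ 572. -245.   54.] 0.82
  m 292 [[560.0, -275.0, -0.0], [575.0, -248.0, 54.0], [608.0, -233.0, 69.0]] 331 352 190 212
pin [ 579. -261.   64.] 0.74
  m 167 [[560.0, -305.0, 56.0], [582.0, -263.0, 65.0], [606.0, -245.0, 100.0]] 340 364 191 210
  m 270 [[560.0, -274.0, 1.0], [575.0, -249.0, 54.0], [614.0, -233.0, 68.0]] 332 352 190 212
awl [762. -90.  17.] 0.53
  m 217 [[721.0, -104.0, 0.0], [756.0, -91.0, 18.0], [795.0, -78.0, 24.0]] 270 281 120 150
corner_post [366. -64.   6.] 0.92
  m 444 [[311.0, -87.0, -1.0], [369.0, -65.0, 4.0], [429.0, -42.0, 25.0]] 255 276 263 315
spare_panel [ 741. -313.    2.] 0.91
  m 932 [[695.0, -351.0, -3.0], [747.0, -307.0, 3.0], [797.0, -271.0, 9.0]] 342 377 122 162
```

```bash
python3 -c "
import cv2,numpy as np
a=cv2.imread('pics/side0.png');b=cv2.imread('pics/top0.png')
cv2.imwrite('pics/both0.png',cv2.resize(np.vstack([a,b]),(400,600)) if 0 else cv2.resize(np.hstack([a,b]),(800,300)))"
```

```text
(no output)
```

View pics/side0.png

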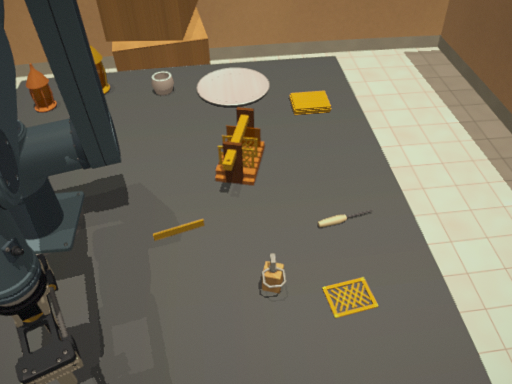

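View pics/top0.png

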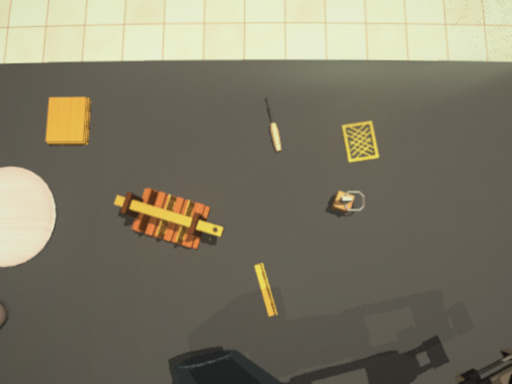

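The side view shows the stand at (240,155), the pin in its block at (273,270) with its ring towards the camera, and the bystanders clear of both. The top view shows the bar from (118,200) to (222,231) with its free end at the right, and the pin at (345,200) with the ring pointing right.

```bash
python3 - <<'E'
import sys
from h import *
def ld(c): return dict(np.load(f"{c}0.npz"))
for c in("top","side"):
    p=ld(c); im=p["image"].astype(int)
    sel=np.zeros(p["depth"].shape,bool)
    if c=="top": sel[170:260,100:240]=1
    else: sel[95:195,205:275]=1
    X=cloud(p,sel); v,u=np.nonzero(sel&(p["depth"]>0)); 
    br=im[v,u]; k=(br[:,2]>130)&(br[:,1]>110)&(abs(X[:,2]-120)<7)
    B=X[k]; mu=np.median(B[:,:2],0)
    for _ in range(4):
        cc=B[:,:2].mean(0); d=np.linalg.svd(B[:,:2]-cc,full_matrices=False)[2][0]
        n=np.array([-d[1],d[0]]); w=(B[:,:2]-cc)@n; B=B[abs(w)<14]
    d=d*np.sign(-d[1]) # toward -y
    s=(B[:,:2]-cc)@d; n=np.array([-d[1],d[0]]); w=(B[:,:2]-cc)@n
    print(c,"bar",len(B),"c",cc.round(1),"dir(-y)",d.round(3),"ang",np.arctan2(d[1],d[0]).round(3),"z",np.median(B[:,2]).round(1),"s",np.percentile(s,[0,1,99,100]).round(1),"w",np.percentile(w,[1,99]).round(1), "end",(cc+d*np.percentile(s,99.5)).round(1),"far",(cc+d*s.min()).round(1))
    K=X[(abs(X[:,2]-138)<6)]; ks=(K[:,:2]-cc)@d
    print(" cheeks",np.histogram(ks,bins=np.arange(-140,141,10)))
    # pin
    sel[:]=0
    if c=="top": sel[180:220,320:375]=1
    else: sel[245:300,250:295]=1
    X=cloud(p,sel)
    T=X[(X[:,2]>80)&(X[:,2]<106)]; 
    print(" tab",len(T),np.percentile(T,[2,50,98],axis=0).round(1).tolist())
    H=T[T[:,2]>92]; print(" tabtop",H.round(1).tolist()[:40])
p=ld("top");q=ld("side")
a=cv2.resize(p["image"][180:260,110:230],(600,400),interpolation=cv2.INTER_CUBIC)
b=cv2.resize(p["image"][180:220,325:375],(250,200),interpolation=cv2.INTER_CUBIC)
e=cv2.resize(q["image"][245:300,250:295],(164,200),interpolation=cv2.INTER_CUBIC)
o=np.zeros((600,600,3),np.uint8);o[:400]=a;o[400:,:250]=b;o[400:,260:424]=e
cv2.imwrite("pics/z1.png",o)
E
```

```text
top bar 946 c [541.  153.9] dir(-y) [-0.288 -0.958] ang -1.863 z 120.9 s [-133.4 -130.2  124.2  125.8] w [-10.9  11. ] end [505.   34.2] far [579.5 281.6]
 cheeks (array([ 0,  0,  0, 57, 72,  0,  0,  0,  0,  0,  0,  0,  0,  0,  0,  0,  0,
        0,  0, 48, 80,  0,  0,  0,  0,  0,  0,  0]), array([-140, -130, -120, -110, -100,  -90,  -80,  -70,  -60,  -50,  -40,
        -30,  -20,  -10,    0,   10,   20,   30,   40,   50,   60,   70,
         80,   90,  100,  110,  120,  130,  140]))
 tab 59 [[578.9, -269.0, 83.0], [583.7, -256.8, 96.9], [588.9, -245.1, 100.9]]
 tabtop [[588.9, -245.9, 95.0], [588.5, -247.8, 97.6], [588.3, -250.0, 98.8], [588.1, -252.1, 100.0], [588.8, -255.3, 95.3], [588.6, -257.4, 96.7], [588.3, -259.3, 99.1], [588.7, -262.2, 96.3], [588.6, -264.5, 96.4], [588.9, -267.2, 94.4], [588.0, -268.3, 101.0], [586.2, -245.4, 97.4], [586.5, -248.2, 95.0], [585.7, -249.6, 100.8], [585.9, -252.1, 99.4], [585.7, -254.3, 100.3], [586.5, -257.6, 94.9], [586.1, -259.5, 97.8], [585.7, -261.3, 100.6], [586.0, -264.1, 98.1], [585.9, -266.3, 98.8], [586.4, -269.4, 95.2], [583.7, -245
[... 1199 characters left out ...]
8, 93.9], [576.5, -251.8, 95.7], [578.5, -253.0, 96.9], [580.4, -254.5, 98.5], [582.7, -253.8, 97.2], [584.6, -254.9, 98.4], [575.9, -256.6, 98.4], [578.1, -256.1, 97.4], [580.0, -258.0, 99.6], [582.0, -258.5, 99.9], [584.4, -257.0, 97.6], [575.9, -256.6, 95.0], [577.8, -258.4, 97.1], [579.8, -259.7, 98.4], [582.2, -257.3, 95.0], [584.0, -260.0, 98.1], [575.5, -259.8, 95.8], [577.3, -262.4, 98.9], [579.6, -260.8, 96.5], [581.7, -261.3, 96.8], [583.6, -262.9, 98.5], [577.1, -263.9, 97.4], [579.1, -264.6, 97.9], [581.2, -264.7, 97.7], [583.0, -266.9, 100.3], [576.5, -268.4, 99.9], [578.7, -267.6, 98.5], [580.8, -267.9, 98.6], [582.9, -267.7, 98.0], [584.9, -268.9, 99.2], [576.7, -266.9, 94.6]]
```

View pics/z1.png

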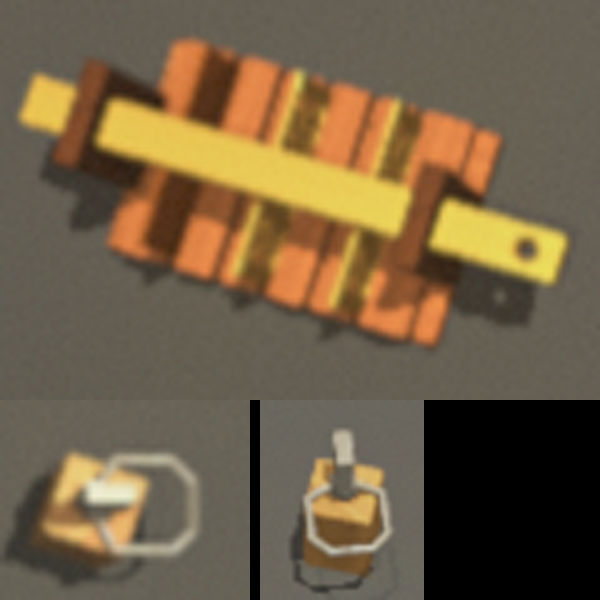

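The top view puts the hole at zoom (526,248), which is about pixel (215,230). The ring is open, pointing roughly along world -y. I'll move over the block and refine the geometry.

```bash
python3 -m crank '[[[5.3,-0.93,0],[0,0,0]],[[5.3,-0.93,0],[0,0,0]],[[5.3,-0.93,0],[0,0,0]],[[5.3,-0.93,0],[0,0,0]],[[5.3,-0.93,0],[0,0,0]]]' 0 20
python3 -m crank '[[[5.3,-0.93,0],[0,0,0]],[[5.3,-0.93,0],[0,0,0]],[[5.3,-0.93,0],[0,0,0]],[[0,0,0],[0,0,-0.164]],[[0,0,0],[0,0,-0.164]]]'
python3 -m crank '[[[0,0,0],[0,0,-0.164]],[[0,0,0],[0,0,-0.164]],[[0,0,0],[0,0,-0.164]],[[0,0,0],[0,0,-0.164]],[[0,0,0],[0,0,-0.164]]]'
python3 - <<'E'
from h import *
st()
def ld(c): return dict(np.load(f"{c}0.npz"))
def onplane(p,uv,z):
    n=cv2.undistortPoints(np.array([[uv]],float),p["mtx"],p["D"])[0,0]; r=p["R"].T@np.r_[n,1]; c=-p["R"].T@p["t"]
    return (c+r*(z-c[2])/r[2]).round(1)
p=ld("top"); q=ld("side")
# hole (centre of dark blob on bar)
g=p["image"][222:238,207:223].astype(int).sum(2); print(g[2:13].tolist())
print("hole",onplane(p,(110+526/5-.4,180+248/5-.4),120))
for c,sl in (("top",(180,220,320,375)),("side",(245,300,250,295))):
    p=ld(c); S=np.zeros((384,512),bool); S[sl[0]:sl[1],sl[2]:sl[3]]=1
    X=cloud(p,S); T=X[X[:,2]>90]; R=X[(X[:,2]>40)&(X[:,2]<90)&(X[:,1]<-285)]
    m=(T.min(0)+T.max(0))/2; print(c,"tab mid",m.round(1),len(T),"ring far",len(R),np.percentile(R,[0,50,100],axis=0).round(1).tolist())
    w,b=np.linalg.eigh(np.cov(T[:,:2].T)); print(" tab axis ang",np.arctan2(*(b[:,1]*np.sign(-b[1,1]))[::-1]).round(3), "ring dir",np.arctan2(*((R.min(0)+R.max(0))/2-m)[:2][::-1]).round(3))
E
```

```text
time_s: 2.12
tool_pos: [450.7, -348.0, 237.8]
tool_rot: [0.977, 0.211, 0.0, 0.0]
ft_force: [1.0, 0.2, -0.2]
finger_gap: 93.0
finger_force: 0.0
time_s: 2.75
tool_pos: [583.3, -257.0, 237.2]
tool_rot: [0.928, 0.371, -0.0, -0.0]
ft_force: [1.1, -0.7, -0.2]
finger_gap: 93.0
finger_force: 0.0
time_s: 3.38
tool_pos: [582.6, -258.0, 237.5]
tool_rot: [0.704, 0.71, -0.0, -0.0]
ft_force: [0.1, -0.6, -0.4]
finger_gap: 92.8
finger_force: 0.0
3.375 [ 582.59 -257.96  237.54] [[-0.008, 1.0, -0.0], [1.0, 0.008, 0.0], [0.0, -0.0, -1.0]] [ 0.05 -0.61 -0.42] 92.82527323327471 0.0
[[528, 527, 527, 525, 509, 473, 453, 406, 356, 337, 305, 297, 272, 260, 267, 273], [534, 536, 534, 540, 532, 530, 526, 509, 480, 460, 434, 396, 354, 318, 297, 270], [531, 532, 538, 537, 544, 532, 523, 516, 506, 514, 511, 504, 483, 452, 415, 352], [533, 537, 538, 538, 538, 530, 477, 426, 412, 448, 508, 538, 537, 535, 509, 454], [533, 540, 536, 537, 535, 498, 394, 295, 277, 350, 471, 539, 545, 549, 543, 496], [537, 539, 538, 536, 528, 479, 342, 238, 240, 291, 422, 522, 549, 544, 540, 471], [538, 542, 540, 538, 531, 484, 352, 268, 262, 298, 417, 522, 540, 542, 530, 401], [524, 535, 538, 545, 540, 511, 441, 355, 340, 380, 465, 530, 538, 543, 504, 345], [439, 480, 502, 526, 533, 534, 515, 471, 459, 485, 521, 542, 544, 537, 467, 305], [283, 343, 371, 431, 467, 492, 519, 513, 524, 542, 543, 543, 547, 524, 398, 283], [184, 216, 236, 287, 320, 362, 406, 441, 483, 523, 535, 543, 548, 514, 351, 271]]
hole [509.4  49.1 120. ]
top tab mid [ 583.8 -257.3   96.1] 54 ring far 52 [[559.6, -305.4, 58.9], [586.4, -299.3, 63.0], [606.3, -285.5, 66.7]]
 tab axis ang -1.559 ring dir -1.594
side tab mid [ 580.5 -258.1   95.2] 51 ring far 63 [[556.4, -306.2, 58.2], [580.4, -300.5, 61.7], [603.7, -285.3, 65.2]]
 tab axis ang -1.585 ring dir -1.583
```

```bash
python3 -m crank '[[[0,0,4],[0,0,0]],[[0,0,4],[0,0,0]],[[0,0,3],[0,0,0]],[[0,0,2],[0,0,0]],[[0,0,1],[0,0,0]]]' 0 20
python3 -m crank '[[[0,0,0.4],[0,0,0]],[[0,0,0.4],[0,0,0]],[[0,0,0.1],[0,0,0]],[[0,0,0],[0,0,0]],[[0,0,0],[0,0,0]]]' 190 20
python3 -m crank '[[[0,0,0],[0,0,0]],[[0,0,0],[0,0,0]],[[0,0,0],[0,0,0]],[[0,0,0],[0,0,0]],[[0,0,0],[0,0,0]]]' 255 20
python3 - <<'E'
from h import *
st()
p=camera("top"); q=camera("side")
a=cv2.resize(p["image"][165:235,310:390],(400,350),interpolation=cv2.INTER_CUBIC)
b=cv2.resize(q["image"][220:300,235:315],(350,350),interpolation=cv2.INTER_CUBIC)
cv2.imwrite("pics/g1.png",np.hstack([a,b]))
E
```

```text
time_s: 4.0
tool_pos: [582.1, -257.7, 96.2]
tool_rot: [0.706, 0.708, -0.0, -0.001]
ft_force: [0.0, -0.1, -0.2]
finger_gap: 92.7
finger_force: 0.0
time_s: 4.62
tool_pos: [582.8, -258.1, 89.1]
tool_rot: [0.706, 0.708, 0.0, 0.0]
ft_force: [-0.1, 0.2, 0.2]
finger_gap: 47.8
finger_force: 0.0
time_s: 5.25
tool_pos: [582.6, -258.0, 88.6]
tool_rot: [0.706, 0.708, -0.0, -0.0]
ft_force: [0.1, -0.3, -0.2]
finger_gap: 9.9
finger_force: 20.0
5.25 [ 582.6  -258.     88.62] [[-0.003, 1.0, -0.0], [1.0, 0.003, 0.0], [0.0, -0.0, -1.0]] [ 0.07 -0.33 -0.2 ] 9.852035938831055 19.994927644729614
```

View pics/g1.png

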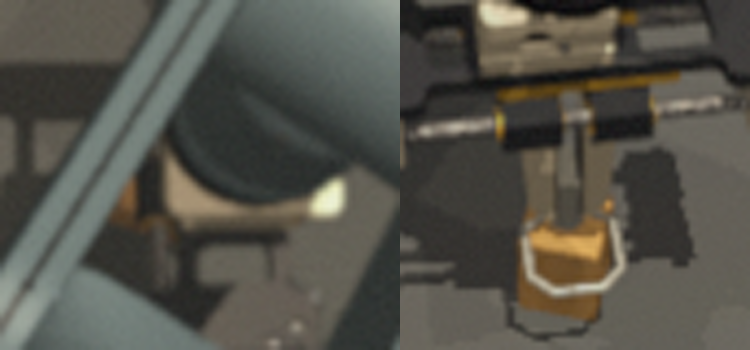

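The pin is gripped (gap 9.9 mm) with the ring still open. I'll lift it, carry it over and turn it to the bar's heading.

```bash
python3 -m crank '[[[0,0,0],[0,0,0]],[[0,0,0],[0,0,0]],[[0,0,-1],[0,0,0]],[[0,0,-1],[0,0,0]],[[0,0,-1.5],[0,0,0]]]' 255 45
python3 -m crank '[[[0,0,-2],[0,0,0]],[[0,0,-2],[0,0,0]],[[0,0,-2.5],[0,0,0]],[[0,0,-2],[0,0,0]],[[0,0,-1.5],[0,0,0]]]'
python3 -m crank '[[[2,-0.5,0],[0,0,0]],[[4,-1,0],[0,0,0]],[[4,-1,0],[0,0,0]],[[4,-1,0],[0,0,0]],[[4,-1,0],[0,0,0]]]'
python3 -m crank '[[[4,-1,0],[0,0,0]],[[4,-1,0],[0,0,0]],[[3,-0.6,0],[0,0,0]],[[1.67,-0.25,0],[0,0,0.14]],[[0,0,0],[0,0,0.15]]]'
python3 -m crank '[[[0,0,0],[0,0,0]],[[0,0,0],[0,0,0]],[[0,0,0],[0,0,0]],[[0,0,0],[0,0,0]],[[0,0,0],[0,0,0]]]'
python3 - <<'E'
from h import *
s=st()
for c in("side","top"):
    p=camera(c); np.savez(f"{c}1.npz",**{k:p[k] for k in("depth","mtx","D","R","t","image")})
    m=masks_of(p,"pin")[:1]; print(c,[np.percentile(cloud(p,x["region"]),[2,50,98],axis=0).round(1).tolist() for x in m],[(np.nonzero(x["region"])[1].min(),np.nonzero(x["region"])[1].max(),np.nonzero(x["region"])[0].min(),np.nonzero(x["region"])[0].max()) for x in m])
    if c=="side": a=cv2.resize(p["image"][70:190,190:290],(500,600),interpolation=cv2.INTER_CUBIC)
    else: b=cv2.resize(p["image"][190:260,170:270],(300,210),interpolation=cv2.INTER_CUBIC)
o=np.zeros((600,800,3),np.uint8);o[:,:500]=a;o[:210,500:]=b
cv2.imwrite("pics/c1.png",o)
E
```

```text
time_s: 5.98
tool_pos: [582.6, -258.0, 124.6]
tool_rot: [0.706, 0.708, -0.0, -0.0]
ft_force: [0.5, -0.5, -1.5]
finger_gap: 9.8
finger_force: 45.0
time_s: 6.6
tool_pos: [582.9, -258.2, 225.8]
tool_rot: [0.706, 0.708, 0.0, 0.001]
ft_force: [-0.3, -0.6, -0.2]
finger_gap: 9.7
finger_force: 45.0
time_s: 7.22
tool_pos: [535.3, -75.4, 222.7]
tool_rot: [0.706, 0.708, -0.0, -0.001]
ft_force: [0.6, -0.0, -0.7]
finger_gap: 9.7
finger_force: 45.0
time_s: 7.85
tool_pos: [506.1, 51.1, 222.8]
tool_rot: [0.802, 0.598, -0.001, -0.001]
ft_force: [0.3, 0.5, -0.8]
finger_gap: 9.6
finger_force: 45.0
time_s: 8.48
tool_pos: [508.2, 48.3, 223.6]
tool_rot: [0.801, 0.599, -0.0, -0.0]
ft_force: [0.2, -0.5, -1.0]
finger_gap: 9.6
finger_force: 45.0
8.475 [508.18  48.31 223.6 ] [[0.283, 0.959, -0.0], [0.959, -0.283, 0.0], [-0.0, -0.0, -1.0]] [ 0.18 -0.54 -1.04] 9.582675881514884 44.99464452266693
side [[[499.5, 6.0, 166.3], [505.7, 39.6, 205.8], [514.2, 51.1, 232.8]]] [(np.int64(222), np.int64(230), np.int64(122), np.int64(147))]
top [[[485.6, 4.1, 194.6], [495.8, 6.6, 197.5], [520.9, 10.9, 202.5]]] [(np.int64(229), np.int64(232), np.int64(221), np.int64(238))]
```

View pics/c1.png

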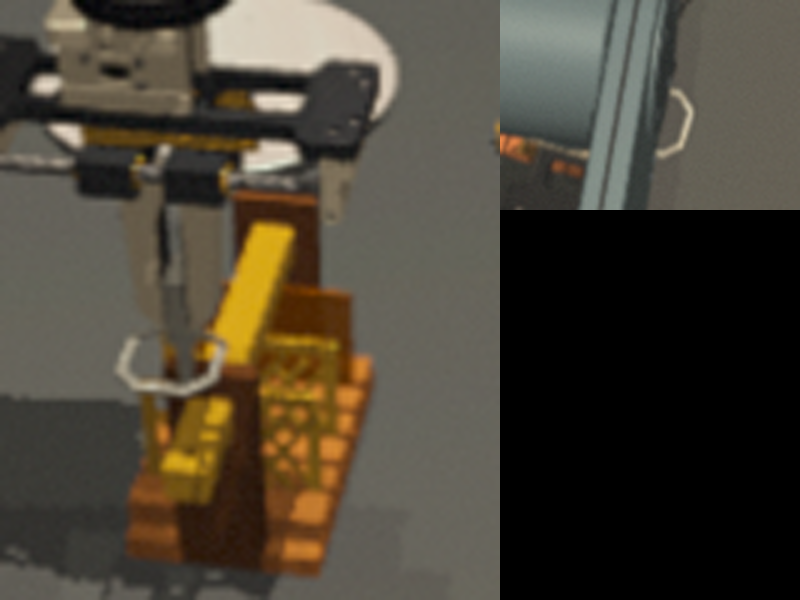

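The pin hangs upright over the bar end, tip at about (185,375) in the zoom, with the ring open and pointing past the free end. I'll lower it to just above the bar and measure shank against hole in one picture.

```bash
python3 -m crank '[[[0,0,1],[0,0,0.006]],[[0,0,1],[0,0,0]],[[0,0,0.7],[0,0,0]],[[0,0,0.4],[0,0,0]],[[0,0,0],[0,0,0]]]'
python3 - <<'E'
from h import *
s=st(); p=camera("side")
def ld(c): return dict(np.load(f"{c}0.npz"))
d=np.array([-0.289,-0.957]); n=np.array([0.957,-0.289]); C=np.array([508.2,48.9])
S=np.zeros((384,512),bool); S[130:190,205:250]=1
X=cloud(p,S); L=(X[:,:2]-C); a=L@d; w=L@n
k=(abs(a)<12)&(abs(w)<12)&(X[:,2]>128)&(X[:,2]<152); print("shank",k.sum(),"along(-y)",np.percentile(a[k],[5,50,95]).round(1),"w",np.percentile(w[k],[5,50,95]).round(1))
k=(abs(X[:,2]-120)<4)&(a>-25)&(a<30)&(abs(w)<20); print("bartop w",np.percentile(w[k],[2,50,98]).round(1),"a",np.percentile(a[k],[2,98]).round(1))
cv2.imwrite("pics/d1.png",np.hstack([cv2.resize(p["image"][125:185,205:245],(400,600),interpolation=cv2.INTER_CUBIC),cv2.resize(ld("side")["image"][125:185,205:245],(400,600),interpolation=cv2.INTER_CUBIC)]))
E
```

```text
time_s: 9.3
tool_pos: [508.0, 48.5, 192.3]
tool_rot: [0.803, 0.596, -0.0, -0.0]
ft_force: [1.1, 0.7, -1.0]
finger_gap: 9.9
finger_force: 45.0
9.3 [507.99  48.5  192.25] [[0.289, 0.957, -0.001], [0.957, -0.289, 0.0], [-0.0, -0.001, -1.0]] [ 1.08  0.65 -1.05] 9.883387631865146 44.99459087848663
shank 20 along(-y) [0.8 2.8 7.4] w [-3.9 -1.8  1.4]
bartop w [-12.7  -0.6   8.9] a [-22.8  19.4]
```

View pics/d1.png

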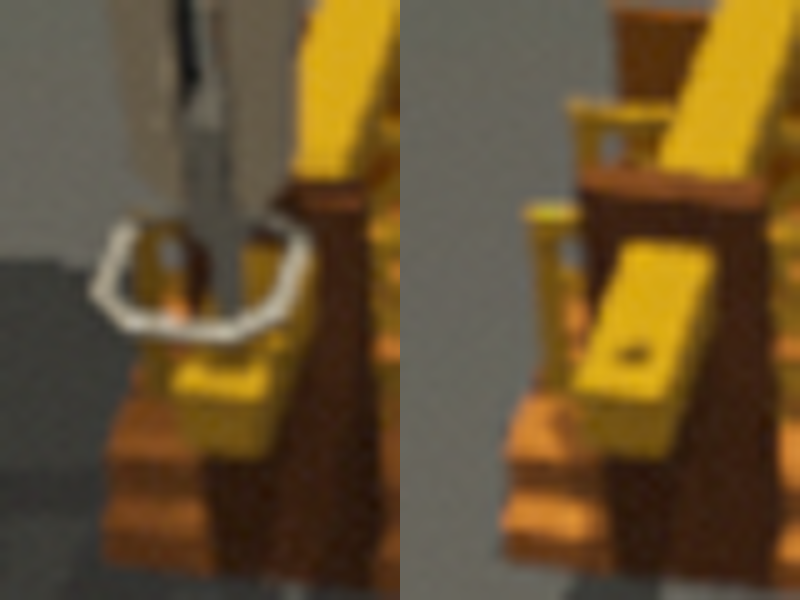

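The shank stands across the hole's line within about 1 mm (left zoom col 228; hole at right zoom (632,352), col 232). Now I'll feel downward gently.

```bash
python3 -m crank '[[[0,0,0.15],[0,0,0]],[[0,0,0.15],[0,0,0]],[[0,0,0.1],[0,0,0]],[[0,0,0.05],[0,0,0]],[[0,0,0],[0,0,0]]]'
python3 -m crank '[[[0,0,0.05],[0,0,0]],[[0,0,0.05],[0,0,0]],[[0,0,0],[0,0,0]],[[0,0,0],[0,0,0]],[[0,0,0],[0,0,0]]]'
python3 -c "
from h import *
st();print(sense()['moment'])"
```

```text
time_s: 9.98
tool_pos: [508.2, 48.5, 188.1]
tool_rot: [0.803, 0.596, 0.0, 0.0]
ft_force: [0.1, 0.2, -0.3]
finger_gap: 10.0
finger_force: 45.0
time_s: 10.6
tool_pos: [508.2, 48.5, 187.2]
tool_rot: [0.803, 0.596, 0.0, 0.0]
ft_force: [0.1, 0.4, -1.1]
finger_gap: 9.3
finger_force: 45.0
10.6 [508.21  48.47 187.18] [[0.289, 0.957, 0.0], [0.957, -0.289, -0.0], [0.0, 0.0, -1.0]] [ 0.05  0.36 -1.05] 9.30931028131023 44.99456584453583
[-0.0195118   0.00730227 -0.00552639]
```

```bash
python3 -m crank '[[[0,0,0.05],[0,0,0]],[[0,0,0.05],[0,0,0]],[[0,0,0],[0,0,0]],[[0,0,0],[0,0,0]],[[0,0,0],[0,0,0]]]'
python3 -c "
from h import *
st();print(sense()['moment'])"
```

```text
time_s: 11.22
tool_pos: [508.2, 48.5, 186.1]
tool_rot: [0.803, 0.596, -0.0, -0.0]
ft_force: [-0.6, 0.4, -1.5]
finger_gap: 9.6
finger_force: 45.0
11.225 [508.19  48.48 186.14] [[0.289, 0.957, -0.0], [0.957, -0.289, -0.0], [-0.0, -0.0, -1.0]] [-0.55  0.42 -1.49] 9.619594165185616 44.994603395462036
[-0.06695594 -0.05018099  0.04326941]
```

```bash
python3 -m crank '[[[0,0,0.05],[0,0,0]],[[0,0,0.05],[0,0,0]],[[0,0,0],[0,0,0]],[[0,0,0],[0,0,0]],[[0,0,0],[0,0,0]]]'
python3 -c "
from h import *
st();print(sense()['moment'])"
```

```text
time_s: 11.85
tool_pos: [508.2, 48.5, 185.2]
tool_rot: [0.803, 0.596, 0.0, 0.0]
ft_force: [0.0, 0.7, -1.7]
finger_gap: 9.5
finger_force: 45.0
11.85 [508.21  48.48 185.19] [[0.289, 0.957, 0.0], [0.957, -0.289, 0.0], [0.0, 0.0, -1.0]] [ 0.03  0.67 -1.7 ] 9.466895170835368 44.99469459056854
[-0.03148515 -0.0555692   0.04238597]
```

```bash
python3 -m crank '[[[0,0,0.05],[0,0,0]],[[0,0,0.05],[0,0,0]],[[0,0,0.05],[0,0,0]],[[0,0,0],[0,0,0]],[[0,0,0],[0,0,0]]]'
python3 -c "
from h import *
st();print(sense()['moment'])"
```

```text
time_s: 12.48
tool_pos: [508.1, 48.4, 183.7]
tool_rot: [0.803, 0.596, -0.0, 0.0]
ft_force: [-0.7, -0.3, -0.8]
finger_gap: 9.7
finger_force: 45.0
12.475 [508.13  48.43 183.65] [[0.289, 0.957, -0.0], [0.957, -0.289, -0.0], [-0.0, -0.0, -1.0]] [-0.73 -0.35 -0.84] 9.690907379088497 44.99483585357666
[-0.05107052  0.04577619 -0.02606522]
```

```bash
python3 -m crank '[[[0,0,0.05],[0,0,0]],[[0,0,0.05],[0,0,0]],[[0,0,0.05],[0,0,0]],[[0,0,0.05],[0,0,0]],[[0,0,0],[0,0,0]]]'
python3 -c "
from h import *
st();print(sense()['moment'])"
```

```text
time_s: 13.1
tool_pos: [508.1, 48.4, 181.6]
tool_rot: [0.803, 0.596, -0.0, -0.0]
ft_force: [-0.9, -1.1, 0.5]
finger_gap: 9.7
finger_force: 45.0
13.1 [508.05  48.41 181.58] [[0.289, 0.957, -0.0], [0.957, -0.289, -0.0], [-0.0, -0.0, -1.0]] [-0.9  -1.06  0.55] 9.74966613308694 44.99492704868317
[-0.30524309  0.240681    0.01740571]
```

Light contact now (about 1.5 N sideways towards the free end). I'll ease that way and keep lowering.

```bash
python3 -m crank '[[[-0.04,-0.02,0],[0,0,0]],[[0,0,0.05],[0,0,0]],[[0,0,0.05],[0,0,0]],[[0,0,0],[0,0,0]],[[0,0,0],[0,0,0]]]'
python3 -c "
from h import *
st();print(sense()['moment'])"
```

```text
time_s: 13.72
tool_pos: [507.9, 48.2, 180.7]
tool_rot: [0.803, 0.596, 0.0, -0.0]
ft_force: [-0.8, 0.2, -0.8]
finger_gap: 9.9
finger_force: 45.0
13.725 [507.93  48.23 180.65] [[0.289, 0.957, 0.0], [0.957, -0.289, 0.0], [0.0, 0.0, -1.0]] [-0.79  0.19 -0.84] 9.860702272949663 44.994707107543945
[-0.14071996  0.01479799  0.02879486]
```

```bash
python3 -m crank '[[[0,0,0.1],[0,0,0]],[[0,0,0.1],[0,0,0]],[[0,0,0.1],[0,0,0]],[[0,0,0],[0,0,0]],[[0,0,0],[0,0,0]]]'
python3 -c "
from h import *
st();print(sense()['moment'])"
```

```text
time_s: 14.35
tool_pos: [507.9, 48.2, 177.6]
tool_rot: [0.803, 0.596, -0.0, -0.0]
ft_force: [-0.3, -0.2, -0.9]
finger_gap: 9.8
finger_force: 45.0
14.35 [507.89  48.18 177.61] [[0.289, 0.957, -0.0], [0.957, -0.289, 0.0], [0.0, -0.0, -1.0]] [-0.29 -0.23 -0.93] 9.79375244771866 44.99460697174072
[-0.03825946 -0.01060733 -0.0244756 ]
```

```bash
python3 -m crank '[[[0,0,0.1],[0,0,0]],[[0,0,0.1],[0,0,0]],[[0,0,0.1],[0,0,0]],[[0,0,0.1],[0,0,0]],[[0,0,0.1],[0,0,0]]]'
python3 -m crank '[[[0,0,0.1],[0,0,0]],[[0,0,0.1],[0,0,0]],[[0,0,0.1],[0,0,0]],[[0,0,0.1],[0,0,0]],[[0,0,0],[0,0,0]]]'
python3 -c "
from h import *
st();print(sense()['moment'])"
```

```text
time_s: 14.98
tool_pos: [507.9, 48.2, 172.6]
tool_rot: [0.803, 0.596, 0.0, 0.0]
ft_force: [-0.1, 0.3, -0.5]
finger_gap: 9.8
finger_force: 45.0
time_s: 15.6
tool_pos: [507.8, 48.2, 168.5]
tool_rot: [0.803, 0.596, -0.0, -0.0]
ft_force: [-0.2, 0.3, -0.4]
finger_gap: 10.3
finger_force: 45.0
15.6 [507.8   48.21 168.54] [[0.289, 0.957, -0.0], [0.957, -0.289, 0.0], [0.0, -0.0, -1.0]] [-0.24  0.35 -0.37] 10.273558340439678 44.9947589635849
[-0.03904106 -0.08378019  0.08610544]
```

```bash
python3 -m crank '[[[0,0,0.2],[0,0,0]],[[0,0,0.2],[0,0,0]],[[0,0,0.2],[0,0,0]],[[0,0,0.2],[0,0,0]],[[0,0,0],[0,0,0]]]'
python3 -m crank '[[[0,0,0.15],[0,0,0]],[[0,0,0.15],[0,0,0]],[[0,0,0.1],[0,0,0]],[[0,0,0.1],[0,0,0]],[[0,0,0],[0,0,0]]]'
python3 -c "
from h import *
st();print(sense()['moment'])"
```

```text
time_s: 16.23
tool_pos: [507.8, 48.2, 160.4]
tool_rot: [0.803, 0.596, -0.0, -0.0]
ft_force: [-0.4, -0.9, -0.6]
finger_gap: 9.9
finger_force: 45.0
time_s: 16.85
tool_pos: [507.8, 48.2, 155.6]
tool_rot: [0.803, 0.596, -0.0, -0.0]
ft_force: [-0.3, -0.2, -1.2]
finger_gap: 9.7
finger_force: 45.0
16.85 [507.84  48.17 155.58] [[0.289, 0.957, -0.0], [0.957, -0.289, 0.0], [-0.0, -0.0, -1.0]] [-0.34 -0.22 -1.2 ] 9.687733706523176 44.994603395462036
[-0.04224875 -0.07186543 -0.00909815]
```

```bash
python3 -m crank '[[[0,0,0.05],[0,0,0]],[[0,0,0.05],[0,0,0]],[[0,0,0.03],[0,0,0]],[[0,0,0],[0,0,0]],[[0,0,0],[0,0,0]]]'
```

```text
time_s: 17.48
tool_pos: [507.9, 48.2, 154.4]
tool_rot: [0.803, 0.596, 0.0, -0.0]
ft_force: [0.1, -0.2, -0.8]
finger_gap: 9.7
finger_force: 45.0
```

```bash
python3 -m crank '[[[0,0,0.03],[0,0,0]],[[0,0,0.02],[0,0,0]],[[0,0,0],[0,0,0]],[[0,0,0],[0,0,0]],[[0,0,0],[0,0,0]]]'
```

```text
time_s: 18.1
tool_pos: [507.9, 48.1, 153.9]
tool_rot: [0.803, 0.596, 0.0, -0.0]
ft_force: [-0.4, -0.2, 0.0]
finger_gap: 9.4
finger_force: 45.0
```

```bash
python3 -m crank '[[[0,0,0.03],[0,0,0]],[[0,0,0],[0,0,0]],[[0,0,0],[0,0,0]],[[0,0,0],[0,0,0]],[[0,0,0],[0,0,0]]]'
```

```text
time_s: 18.73
tool_pos: [507.9, 48.2, 153.6]
tool_rot: [0.803, 0.596, 0.0, 0.0]
ft_force: [-0.4, 0.0, 0.9]
finger_gap: 9.7
finger_force: 45.0
```

```bash
python3 -m crank '[[[0,0,0.03],[0,0,0]],[[0,0,0],[0,0,0]],[[0,0,0],[0,0,0]],[[0,0,0],[0,0,0]],[[0,0,0],[0,0,0]]]'
```

```text
time_s: 19.35
tool_pos: [507.9, 48.2, 153.5]
tool_rot: [0.803, 0.596, 0.0, 0.0]
ft_force: [-1.7, 0.0, 4.9]
finger_gap: 9.6
finger_force: 45.0
```

Seated: about 5 N upward at z 153.5, the expected home height. One more small press, then release and lift clear.

```bash
python3 -m crank '[[[0,0,0.02],[0,0,0]],[[0,0,0],[0,0,0]],[[0,0,0],[0,0,0]],[[0,0,0],[0,0,0]],[[0,0,0],[0,0,0]]]'
python3 -m crank '[[[0,0,0],[0,0,0]],[[0,0,0],[0,0,0]],[[0,0,0],[0,0,0]],[[0,0,0],[0,0,0]],[[0,0,0],[0,0,0]]]' 140 45
python3 -m crank '[[[0,0,-1],[0,0,0]],[[0,0,-1],[0,0,0]],[[0,0,-1.5],[0,0,0]],[[0,0,-1],[0,0,0]],[[0,0,0],[0,0,0]]]'
python3 - <<'E'
from h import *
s=st(); p=camera("side"); b=boxes_of(p,"ring_tip")[:1]; print(b)
d=np.array([-0.289,-0.957]); n=np.array([0.957,-0.289]); C=np.array([507.9,48.2])
S=np.zeros((384,512),bool); S[120:190,205:250]=1
X=cloud(p,S); L=(X[:,:2]-C); a=L@d; w=L@n
k=(a>22)&(a<60)&(abs(w)<35)&(X[:,2]>90)&(X[:,2]<145); print("ring",k.sum(),np.percentile(np.c_[a,w,X[:,2]][k],[3,50,97],axis=0).round(1).tolist())
k=(abs(a)<14)&(abs(w)<10)&(X[:,2]>140)&(X[:,2]<172);print("tab",np.percentile(np.c_[a,w,X[:,2]][k],[3,50,97],axis=0).round(1).tolist())
cv2.imwrite("pics/e1.png",cv2.resize(p["image"][105:185,195:255],(450,600),interpolation=cv2.INTER_CUBIC))
E
```

```text
time_s: 19.98
tool_pos: [507.9, 48.2, 153.5]
tool_rot: [0.803, 0.596, 0.0, 0.0]
ft_force: [-2.8, 0.7, 7.3]
finger_gap: 9.6
finger_force: 45.0
time_s: 20.6
tool_pos: [507.9, 48.2, 153.0]
tool_rot: [0.803, 0.596, -0.0, -0.0]
ft_force: [0.1, -0.0, 0.0]
finger_gap: 41.8
finger_force: 0.0
time_s: 21.22
tool_pos: [508.6, 48.1, 199.4]
tool_rot: [0.803, 0.596, 0.001, 0.001]
ft_force: [0.1, 0.1, 0.2]
finger_gap: 42.1
finger_force: 0.0
21.225 [508.58  48.1  199.36] [[0.289, 0.957, 0.002], [0.957, -0.289, -0.0], [0.0, 0.002, -1.0]] [0.14 0.12 0.22] 42.127670651735876 0.0
[{'centre': [500.2, 18.3, 127.8], 'confidence': 0.44}]
ring 46 [[24.5, -24.6, 123.3], [43.4, 2.3, 125.6], [49.1, 22.1, 127.5]]
tab [[-8.2, -6.0, 141.9], [6.6, 0.8, 158.2], [13.5, 4.1, 162.6]]
```

View pics/e1.png

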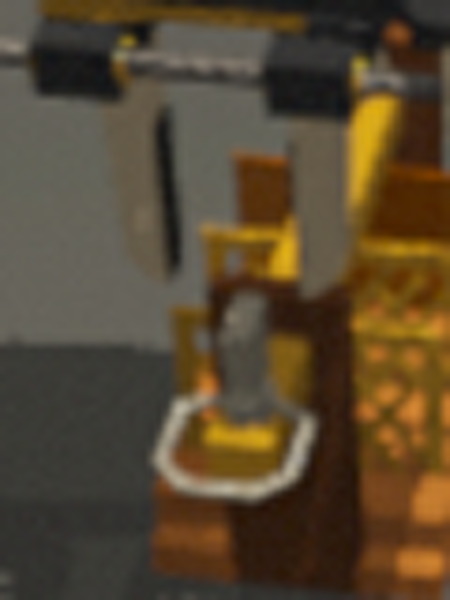

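The pin is home: its shoulder is at about (245,415) on the bar, and the ring is level past the free end (cross wire at z 126, 46 mm out). The fingers are clear of it. I'll set them 36 mm apart, move out over the side wires and go down to just above.

```bash
python3 -m crank '[[[-1,0,0],[0,0,0]],[[-1,0,0],[0,0,0]],[[-1,0,0],[0,0,0]],[[0,0,2],[0,0,0]],[[0,0,1.5],[0,0,0]]]' 156 20
python3 -m crank '[[[0,0,0.8],[0,0,0]],[[0,0,0.2],[0,0,0]],[[0,0,0],[0,0,0]],[[0,0,0],[0,0,0]],[[0,0,0],[0,0,0]]]'
python3 - <<'E'
from h import *
s=st();L=np.array(s["tool_pos"])[:2]-[507.9,48.2];print("a,w",L@[-.289,-.957],L@[.957,-.289])
E
```

```text
time_s: 21.95
tool_pos: [498.9, 18.8, 162.3]
tool_rot: [0.803, 0.596, -0.0, -0.0]
ft_force: [0.8, -0.2, -0.6]
finger_gap: 36.1
finger_force: 0.0
time_s: 22.58
tool_pos: [499.5, 19.5, 153.4]
tool_rot: [0.803, 0.596, 0.0, 0.0]
ft_force: [-0.1, 0.3, -0.8]
finger_gap: 36.0
finger_force: 0.0
22.575 [499.46  19.46 153.44] [[0.289, 0.957, 0.001], [0.957, -0.289, -0.0], [0.0, 0.001, -1.0]] [-0.07  0.29 -0.79] 36.049872950210364 0.0
a,w 29.93880634980153 0.23199546247215644
```

```bash
python3 -m crank '[[[0,0,0.27],[0,0,0]],[[0,0,0.27],[0,0,0]],[[0,0,0.27],[0,0,0]],[[0,0,0.27],[0,0,0]],[[0,0,0.27],[0,0,0]]]'
python3 -m crank '[[[0.02,0,0.14],[0,0,0]],[[0.03,0,0.14],[0,0,0]],[[0.03,0,0.14],[0,0,0]],[[0.04,0,0.14],[0,0,0]],[[0.04,0,0.14],[0,0,0]]]'
python3 - <<'E'
from h import *
s=st();L=np.array(s["tool_pos"])[:2]-[507.9,48.2];print("a,w",L@[-.289,-.957],L@[.957,-.289])
p=camera("side")
cv2.imwrite("pics/f1.png",cv2.resize(p["image"][105:185,195:255],(450,600),interpolation=cv2.INTER_CUBIC))
E
```

```text
time_s: 23.2
tool_pos: [499.4, 19.6, 139.5]
tool_rot: [0.803, 0.596, 0.0, 0.0]
ft_force: [0.1, 0.5, 1.9]
finger_gap: 36.0
finger_force: 0.8
time_s: 23.82
tool_pos: [499.7, 20.9, 132.5]
tool_rot: [0.803, 0.596, -0.0, 0.0]
ft_force: [-0.6, -1.0, 1.9]
finger_gap: 36.0
finger_force: 0.7
23.825 [499.72  20.93 132.49] [[0.289, 0.957, 0.0], [0.957, -0.289, -0.0], [-0.0, 0.0, -1.0]] [-0.56 -1.03  1.92] 35.981724431294694 0.7421686872839928
a,w 28.4585767090318 0.04780519096769825
```

View pics/f1.png

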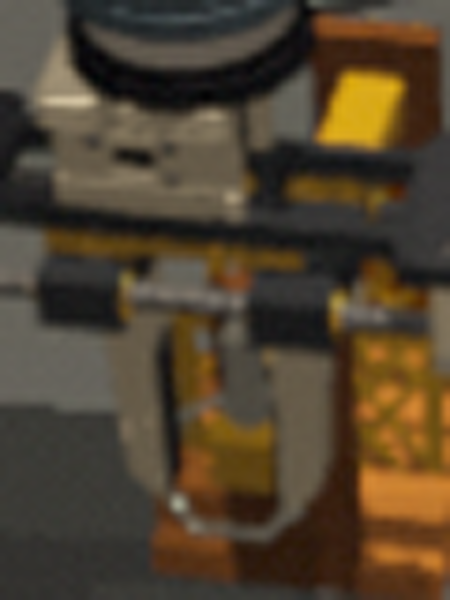

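The ring is being pushed down by both fingers, with its cross wire at (235,530) in the zoom, below bar level. The push is about 2 N, so I'll carry on along the arc.

```bash
python3 -m crank '[[[0.05,0,0.14],[0,0,0]],[[0.06,0,0.14],[0,0,0]],[[0.06,0,0.13],[0,0,0]],[[0.07,0,0.13],[0,0,0]],[[0.08,0,0.12],[0,0,0]]]'
python3 -m crank '[[[0.1,0,0.14],[0,0,0]],[[0.11,0,0.13],[0,0,0]],[[0.12,0,0.13],[0,0,0]],[[0.12,0,0.12],[0,0,0]],[[0.12,0,0.11],[0,0,0]]]'
python3 -m crank '[[[0.13,0,0.09],[0,0,0]],[[0.13,0,0.08],[0,0,0]],[[0.13,0,0.06],[0,0,0]],[[0.12,0,0.05],[0,0,0]],[[0,0,0],[0,0,0]]]'
python3 - <<'E'
from h import *
s=st();L=np.array(s["tool_pos"])[:2]-[507.9,48.2];print("a,w",L@[-.289,-.957],L@[.957,-.289])
E
```

```text
time_s: 24.5
tool_pos: [500.6, 24.0, 125.9]
tool_rot: [0.803, 0.596, -0.0, 0.0]
ft_force: [0.1, -0.0, 0.8]
finger_gap: 36.0
finger_force: 0.7
time_s: 25.12
tool_pos: [502.2, 29.5, 119.5]
tool_rot: [0.803, 0.596, -0.0, -0.0]
ft_force: [-0.2, -0.3, 1.5]
finger_gap: 36.2
finger_force: 0.7
time_s: 25.75
tool_pos: [503.7, 34.5, 116.8]
tool_rot: [0.803, 0.596, -0.0, -0.0]
ft_force: [0.1, -0.6, 1.2]
finger_gap: 36.2
finger_force: 0.4
25.75 [503.7   34.47 116.79] [[0.289, 0.957, -0.0], [0.957, -0.289, 0.0], [0.0, -0.0, -1.0]] [ 0.06 -0.62  1.18] 36.243347312508426 0.4475740296766162
a,w 14.353718746339354 -0.05461838499823251
```

```bash
python3 -m crank '[[[0.12,0,0.05],[0,0,0]],[[0.12,0,0.05],[0,0,0]],[[0.1,0,0.05],[0,0,0]],[[0.1,0,0.03],[0,0,0]],[[0,0,0],[0,0,0]]]'
python3 -m crank '[[[0.03,0,0],[0,0,0]],[[0.02,0,0],[0,0,0]],[[0,0,0],[0,0,0]],[[0,0,0],[0,0,0]],[[0,0,0],[0,0,0]]]'
python3 - <<'E'
from h import *
s=st();print(s["moment"]);L=np.array(s["tool_pos"])[:2]-[507.9,48.2];print("a,w",L@[-.289,-.957],L@[.957,-.289])
p=camera("side")
cv2.imwrite("pics/h1.png",cv2.resize(p["image"][105:185,195:255],(450,600),interpolation=cv2.INTER_CUBIC))
E
```

```text
time_s: 26.38
tool_pos: [505.0, 38.7, 115.0]
tool_rot: [0.803, 0.596, 0.0, -0.0]
ft_force: [0.2, -0.7, 0.5]
finger_gap: 36.2
finger_force: 0.5
time_s: 27.0
tool_pos: [505.1, 39.0, 115.0]
tool_rot: [0.803, 0.596, -0.0, -0.0]
ft_force: [-0.7, -3.1, -0.1]
finger_gap: 36.3
finger_force: 1.1
27.0 [505.07  39.05 115.02] [[0.289, 0.957, -0.0], [0.957, -0.289, -0.0], [-0.0, -0.0, -1.0]] [-0.73 -3.08 -0.12] 36.261491731790485 1.0901359899435192
[-0.34657088  0.06928567 -0.00703991]
a,w 9.577487820102661 -0.06684577735796234
```

```bash
python3 -m crank '[[[0.02,0,0],[0,0,0]],[[0,0,0],[0,0,0]],[[0,0,0],[0,0,0]],[[0,0,0],[0,0,0]],[[0,0,0],[0,0,0]]]'
python3 - <<'E'
from h import *
s=st();L=np.array(s["tool_pos"])[:2]-[507.9,48.2];print("a,w",L@[-.289,-.957],L@[.957,-.289])
E
```

```text
time_s: 27.68
tool_pos: [505.1, 39.2, 115.0]
tool_rot: [0.803, 0.596, -0.0, -0.0]
ft_force: [-1.2, -2.0, -0.3]
finger_gap: 36.2
finger_force: 1.4
27.675 [505.09  39.24 115.  ] [[0.289, 0.957, -0.0], [0.957, -0.289, -0.0], [-0.0, -0.0, -1.0]] [-1.18 -1.96 -0.32] 36.175781553127344 1.4477568212896585
a,w 9.388020267653422 -0.09929354953613358
```

```bash
python3 -m crank '[[[0.03,0,0],[0,0,0]],[[0,0,0],[0,0,0]],[[0,0,0],[0,0,0]],[[0,0,0],[0,0,0]],[[0,0,0],[0,0,0]]]'
python3 - <<'E'
from h import *
s=st();L=np.array(s["tool_pos"])[:2]-[507.9,48.2];print("a,w",L@[-.289,-.957],L@[.957,-.289])
E
```

```text
time_s: 28.3
tool_pos: [505.2, 39.5, 115.0]
tool_rot: [0.803, 0.596, -0.0, -0.0]
ft_force: [-1.2, -3.1, -0.5]
finger_gap: 36.3
finger_force: 2.0
28.3 [505.21  39.49 115.03] [[0.289, 0.957, -0.0], [0.957, -0.289, -0.0], [-0.0, -0.0, -1.0]] [-1.16 -3.09 -0.54] 36.25074774259693 2.0171147491782904
a,w 9.115111602234501 -0.061546757826503685
```

The force is rising steadily against the stop at small travel, so the ring is down. I'll back straight out, then up, and check.

```bash
python3 -m crank '[[[-0.3,0,0],[0,0,0]],[[-1,0,0],[0,0,0]],[[-2,0,0],[0,0,0]],[[-3,0,0],[0,0,0]],[[-3,0,0],[0,0,0]]]'
python3 -m crank '[[[-3,0,0],[0,0,0]],[[-3,0,-2],[0,0,0]],[[-2,0,-4],[0,0,0]],[[0,0,-3],[0,0,0]],[[0,0,0],[0,0,0]]]'
python3 - <<'E'
from h import *
s=st(); o=np.zeros((600,800,3),np.uint8)
d=np.array([-0.289,-0.957]); n=np.array([0.957,-0.289]); C=np.array([507.9,48.2])
p=camera("side"); q=camera("top")
S=np.zeros((384,512),bool); S[120:195,205:250]=1
X=cloud(p,S); L=(X[:,:2]-C); A=np.c_[L@d,L@n,X[:,2]]
k=(abs(A[:,0])<14)&(abs(A[:,1])<32)&(A[:,2]>70)&(A[:,2]<99); print("ring low",A[k].round(1).tolist()[:40])
k=(abs(A[:,0])<12)&(abs(A[:,1])>14)&(abs(A[:,1])<30)&(A[:,2]>98)&(A[:,2]<125); print("side wires",A[k].round(1).tolist()[:30])
k=(abs(A[:,0])<14)&(abs(A[:,1])<9)&(A[:,2]>150)&(A[:,2]<172); print("tab top",A[k].max(0).round(1),np.percentile(A[k],[5,95],axis=0).round(1).tolist())
o[:,:450]=cv2.resize(p["image"][120:180,205:250],(450,600),interpolation=cv2.INTER_CUBIC)
o[:350,450:]=cv2.resize(q["image"][205:255,180:230],(350,350),interpolation=cv2.INTER_CUBIC)
cv2.imwrite("pics/i1.png",o)
for nme in("awl","corner_post","spare_panel"): print(nme,[b["centre"] for b in boxes_of(p,nme)[:1]])
E
```

```text
time_s: 28.92
tool_pos: [478.3, -50.4, 115.2]
tool_rot: [0.803, 0.596, 0.0, 0.0]
ft_force: [-0.1, 0.6, 0.5]
finger_gap: 36.2
finger_force: 0.0
time_s: 29.55
tool_pos: [456.7, -127.4, 207.4]
tool_rot: [0.803, 0.596, 0.001, 0.003]
ft_force: [0.2, -0.9, -1.0]
finger_gap: 36.3
finger_force: 0.0
29.55 [ 456.68 -127.4   207.45] [[0.29, 0.957, 0.005], [0.957, -0.29, -0.002], [-0.001, 0.006, -1.0]] [ 0.21 -0.92 -0.99] 36.29732900556581 0.0
ring low [[1.0, -18.6, 86.9], [-0.2, -19.3, 82.3], [-0.9, -16.8, 82.0], [-1.0, -14.1, 82.3], [-2.7, 15.0, 85.0], [3.8, -15.6, 82.8], [1.0, -11.1, 81.0], [0.4, -8.6, 80.8], [3.2, -5.0, 83.7], [0.7, -3.1, 81.9], [-0.1, -0.6, 81.6], [-0.6, 2.0, 81.5], [0.5, 13.0, 84.0], [3.9, 16.6, 87.4], [-2.2, -9.6, 75.0], [1.3, -5.8, 78.5], [3.6, -2.4, 81.1], [3.5, 0.2, 81.3], [3.2, 2.8, 81.4], [0.9, 4.9, 79.7], [2.8, 8.1, 81.9], [0.6, 10.1, 80.2], [1.7, 13.1, 81.6]]
side wires []
tab top [ -8.6   2.5 160.6] [[-9.1, 2.2, 157.1], [-8.6, 2.5, 160.4]]
awl []
corner_post [[562.5, 161.2, 62.0]]
spare_panel [[747.9, -310.9, 2.4]]
```

View pics/i1.png

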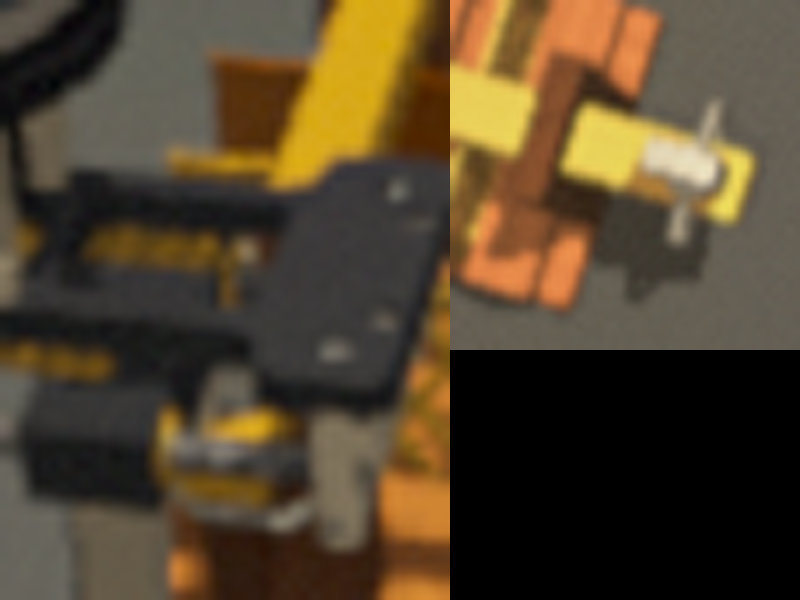

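The top view shows the pin's tab on the bar at (685,165) with the ring edge-on around it. In depth the cross wire sits at z 81 directly below the pin. I'll do one numeric check of tab height, then hand in.

```bash
python3 - <<'E'
from h import *
p=camera("top"); S=np.zeros((384,512),bool); S[220:240,200:225]=1
X=cloud(p,S); k=X[:,2]>140; print("tab z",np.percentile(X[k,2],[10,50,90,100]).round(1), "bar z",np.median(X[abs(X[:,2]-120)<6,2]).round(1))
print("ring z",[b["centre"] for b in boxes_of(p,"ring_tip")[:1]], [ (n,np.round(b["centre"])) for n in("awl","corner_post","spare_panel") for b in boxes_of(p,n)[:1]])
if np.median(X[k,2])<165: print(finish_job())
E
```

```text
tab z [157.7 162.5 164.7 165.9] bar z 120.5
ring z [] [('awl', array([763., -92.,  17.])), ('corner_post', array([352., -65.,   5.])), ('spare_panel', array([ 743., -313.,    4.]))]
the job is handed in; nothing more can be done
None
```

The tie bar is locked and the job is handed in: the pin is home in the bar, the ring hangs straight down around it, contact forces read at each stop stayed under 10 N, the robot never went near the bystanders (the corner post's last reading was 14 mm off in x, within what I'd put down to the partly blocked view), and it took about 30 s.

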